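Hold the forming dowel home on the spring stop

ROBOT

A 7-joint arm with a two-finger parallel gripper is mounted at the origin on the work surface. World frame = base frame: x ahead of the robot, y to its left, z up, the work surface at z = 0. Lengths are in m, angles in rad, forces in N, time in s.
With the tool pointing down it reaches from about 0.35 to 0.9 m from the base axis. Payload 8.1 kg.
Tool frame: the origin (TCP) lies midway between the tips of the shut fingers; the grasp point (between the pads) lies 19 mm behind it; z points along the fingers, y is the direction in which the jaws open and shut (so a half turn about z gives the same grasp; the last joint's range is limited). The gripper opens to 92 mm and grips with 3 to 60 N. Pads are 19 mm wide; open, the fingers measure 130 mm over their backs; the gripper's body (75 mm by 190 mm) begins 47 mm behind the grasp point.
Start: joints at [1.143, 0.434, 0.025, 1.573, -0.012, 1.134, -0.075], TCP at [0.199, -0.592, 0.227] pointing down, gripper open.
Joint ranges: [-2.62, 2.62], [-0.44, 2.09], [-1.27, 1.32], [0.08, 2.57], [-1.32, 4.46], [0.12, 2], [-2.74, 2.74]. Speed limits (rad/s): [2.22, 2.22, 3.01, 3.01, 3.14, 3.14, 3.14].

INTERFACE

Orientations are given as a rotation vector (axis times angle).
In Python, from cell import arm gives the robot as it stands. The module is installed in compiled form; this text tells all that it offers.
- The arm moves only by the tool jog_arm, never from a script. Its argument "increments" is a list of rows, each an object with "slide": the shift along the tool's x, y, z in mm, a list of three; "roll": the turn about the tool's z in rad; "gripper": the opening, from 0 (shut) to 1 (fully open). In form: [{"slide": [x, y, z], "roll": roll, "gripper": gripper}, ...]. A call has exactly 10 rows; each row is the pose to reach, as a shift and turn from the pose commanded when the call began, along the tool's axes at that moment; what a row does not reach only later rows make up. A row lasts 1/12 s, in which the tool goes at most 41.7 mm and 7.16 degrees, less where a joint would pass 70% of its speed; a pose out of reach is approached as far as the arm can. A call with a gripper value outside its range is refused whole. The fingers move at their own pace and stop on an object; "newtons" is the grip in N (left out, the last holds). Time passes only in rows, so rows that repeat a pose let the fingers close, or fill a call up. It gives the time, the measured TCP pose, the force and the opening at its end, in the units of the state.
- arm.observe(): the state, without advancing time (a new reading comes with each control period).
- arm.get_image(name): name is "scene" or "top"; returns a dict with "frame" (480x640x3 uint8, blue, green, red), "depth" (480x640 float32, m along the optical axis (not along the pixel's ray), 0 where there is no reading), "intrinsics" (3x3 intrinsics, pixels), "dist_coeffs" ([k1, k2, p1, p2, k3] as OpenCV has them; the pictures are not rectified), "R" (3x3) and "t" (3): a world point X has camera coordinates R X + t. Camera axes: x right, y down, z forward; pixel columns grow to the right and rows downward; lengths in m; the calibration is good to about 2 mm. A picture is of the moment at which its call begins.
- arm.sign_off(): hands the job in, once; it reports no verdict.
The state is a dict: "clock": time; "joints": joint angles; "dq": joint speeds; "joint_efforts": joint torques, N m; "position": TCP position; "ee_rot": TCP orientation; "force": force on the tool from outside, world axes, zero at the start; "ft_torque": the same for the moment, N m; "width": opening from 0.0 (shut) to 1.0 (fully open).
Only numpy, scipy, OpenCV 4.12 (cv2) and the standard library are available. Lean on these libraries where they do the work, as an engineer would, in place of code of your own. Each camera call takes 0.05 s, during which the arm holds its last target.

TASK

Roll the round wooden forming dowel on the bench until the brass strip let into its side faces straight up. Then pick it up and, keeping the strip up and the dowel level, press one end of it squarely and centrally onto the sprung pin of the spring stop until the pin is pushed fully in and the dowel's end bears firmly on the stop's flat face. Finish while still gripping the dowel and pressing it there with a steady, moderate push (do not let go), and leave the other things on the bench where they lie.

Things in the scene. Friction and masses are not known exactly. Their poses are not given: they have to be found in the camera images.
- dowel_center (a point): centre of the loose wooden dowel: plain cylinder, diameter 34 mm, length 180 mm, about 110 g, lying on the bench (centre 17 mm up). x runs along it; its ends are alike, use either. z points out of its side through the middle of a flush 10 mm wide brass strip running along it; at the start the strip faces to one side, about 65 degrees from straight up. It rolls without slipping.
- stop_center (a point): point where the sprung pin's axis meets the flat front face of the spring stop, 45 mm above the bench. x is level and points into the stop: push the dowel this way, in line with it. The stop is a grey block bolted down; face 64 mm wide, 12 to 80 mm above the bench; base plate (100 x 120 mm) and spring housing lie behind the face; only the pin stands out in front.
- pin (a joint): travel of the sprung steel pin, 12 mm in diameter: 0 when out (it stands 14 mm proud of the face), 0.014 m when its tip is flush with the face, where the dowel's end meets the face: the hard stop. The spring pushes back with 3 N at first contact, 9 N when flush.
There are look-alikes about, which are no part of the job. Of the things that look like the part that bears dowel_center, the largest one is meant.

How it is judged:
By the outcome, as a careful person would: the job done as asked, in the order asked, and still so for the second after the job is handed in, while the arm keeps its last pose, push and grip.
It also fails if it takes over 54 s, if anything falls off the work surface, if the arm or the gripper's body presses on something with over 40 N, if the wrist force passes 120 N, or if a joint passes its speed limit or range.

## Working session

There is one attempt and no reset: what is moved stays moved. The work goes in short steps, Python scripts to look and compute and a tool call to move; the robot and the scene stay as the last step left them, time stands still between calls to the robot, and variables do not carry over. Pictures are saved under pics/ and viewed, and the job is handed in when it is done.

Besides the shell and the picture viewer there is one more tool, called after "Call:" as a command line: name --argument value ..., lists and objects as JSON in quotes. jog_arm: Moves the arm, as the interface text tells. Its arguments: {"type":"object","properties":{"increments":{"type":"array"},"newtons":{"type":"number"}},"required":["increments"]}

```bash
mkdir -p pics; python3 - <<'E'
from cell import arm
import cv2, numpy as np
s=arm.observe(); print(s)
for n in ("scene","top"):
    d=arm.get_image(n); cv2.imwrite(f"pics/{n}0.png",d["frame"]); np.savez(f"{n}0.npz",**d)
    print(n,d["intrinsics"],d["dist_coeffs"],d["R"],d["t"])
E
```

```text
{'clock': 0.0, 'joints': array([ 1.14343626,  0.43518186,  0.02496847,  1.57409294, -0.01160953,
        1.13399874, -0.07509943]), 'dq': array([ 0.000354  , -0.00031779, -0.00052749,  0.00181636,  0.00148655,
       -0.00129019, -0.00040407]), 'joint_efforts': array([-2.12262421e-03, -6.67849088e+01,  9.83957872e-01, -3.14474595e+01,
       -6.05642796e-02,  4.26695624e-02,  1.98913872e-04]), 'position': array([ 0.19921471, -0.59186322,  0.22597207]), 'ee_rot': array([-3.09881350e+00, -5.07545112e-01,  5.87404741e-04]), 'force': array([ 0.49762256, -0.61099386, -0.2030348 ]), 'ft_torque': array([-0.0055646 , -0.00684372, -0.05443833]), 'width': 1.0003526587280709}
scene [[515.69581614   0.         319.7576726 ]
 [  0.         515.69581614 234.63498218]
 [  0.           0.           1.        ]] [-0.06460938  0.          0.          0.          0.        ] [[ 0.13625554  0.99067293  0.00125724]
 [ 0.81638529 -0.11156521 -0.56662886]
 [-0.56120361  0.07823272 -0.82397218]] [-0.07588785 -0.39171321  1.28349324]
top [[486.55341233   0.         321.93364237]
 [  0.         486.55341233 240.17985551]
 [  0.           0.           1.        ]] [-0.02008339  0.          0.          0.          0.        ] [[-0.02436942 -0.99969723 -0.00340286]
 [-0.9965782   0.02456203 -0.07892145]
 [ 0.07898114  0.00146795 -0.99687503]] [-0.00092414  0.51933583  0.86313418]
```

View pics/scene0.png

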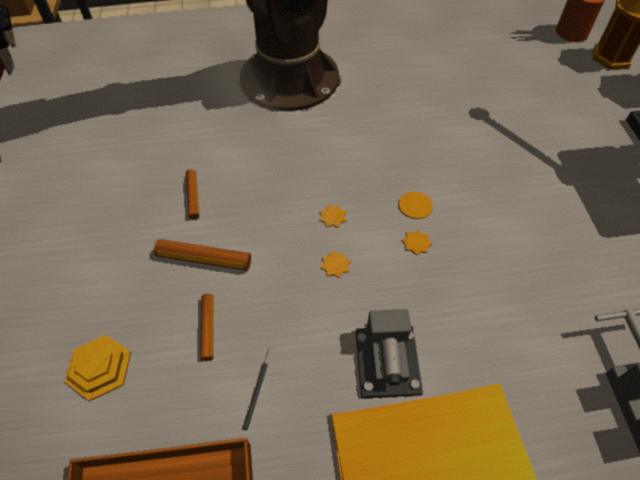

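View pics/top0.png

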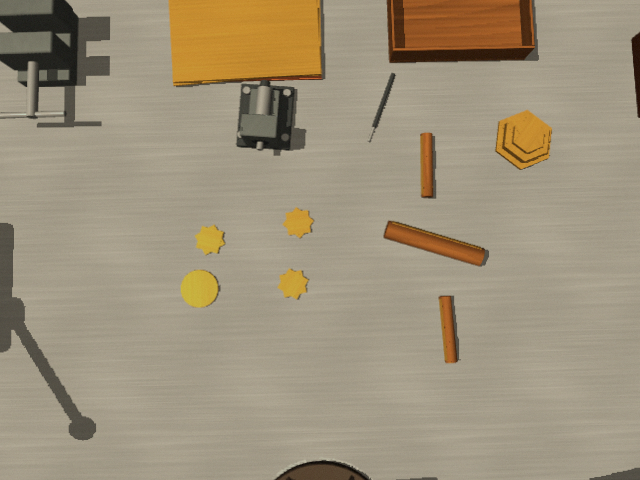

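The dowel is at about (435,243) in the top view and (203,255) in the scene view. The stop is at (265,118) in the top view, with its pin at (260,146) pointing towards the robot. I'll zoom in on both.

```bash
python3 - <<'E'
import cv2, numpy as np
a=cv2.imread("pics/scene0.png");b=cv2.imread("pics/top0.png")
f=lambda i,x,y,w,h,W,H:cv2.resize(i[y:y+h,x:x+w],(W,H),interpolation=cv2.INTER_CUBIC)
o=np.vstack([np.hstack([f(a,145,225,120,60,400,200*1),f(b,375,210,120,60,400,200)]),
 np.hstack([f(a,340,295,100,100,400,400),f(b,215,70,100,100,400,400)])])
cv2.imwrite("pics/z0.png",o)
E
```

```text
(no output)
```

View pics/z0.png

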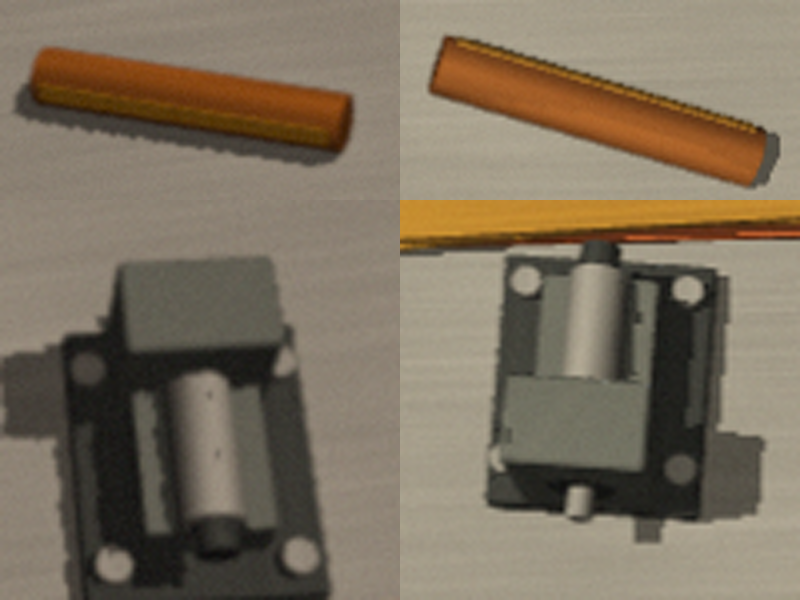

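```bash
cat > h.py <<'E'
import cv2, numpy as np
def und(d,uv):
    p=cv2.undistortPoints(np.float64(uv).reshape(-1,1,2),d["intrinsics"],d["dist_coeffs"]).reshape(-1,2)
    return np.c_[p,np.ones(len(p))]
def plane(d,uv,z):
    r=und(d,uv)@d["R"]; c=-d["R"].T@d["t"]
    return c+r*((z-c[2])/r[:,2])[:,None]
def dep(d,uv):
    uv=np.asarray(uv); Z=d["depth"][uv[:,1].astype(int),uv[:,0].astype(int)]
    return (und(d,uv)*Z[:,None]-d["t"])@d["R"]
def proj(d,X):
    X=np.float64(X).reshape(-1,1,3)
    return cv2.projectPoints(X,cv2.Rodrigues(d["R"])[0],d["t"],d["intrinsics"],d["dist_coeffs"])[0].reshape(-1,2)
def blobs(d,lo=(3,110,40),hi=(24,255,255)):
    h=cv2.cvtColor(d["frame"],cv2.COLOR_BGR2HSV)
    m=cv2.inRange(h,lo,hi)
    c,_=cv2.findContours(m,cv2.RETR_EXTERNAL,cv2.CHAIN_APPROX_NONE)
    return m,[k for k in c if cv2.contourArea(k)>200]
E
python3 - <<'E'
from h import *
for n in("scene","top"):
    d=dict(np.load(n+"0.npz")); m,cs=blobs(d)
    print(n,-d["R"].T@d["t"])
    for c in cs:
        r=cv2.minAreaRect(c); 
        a,b=sorted(r[1])
        if b/a<3: continue
        bp=cv2.boxPoints(r)
        # midpoints of short ends
        e=sorted([(np.linalg.norm(bp[i]-bp[i-1]),tuple((bp[i]+bp[i-1])/2)) for i in range(4)])
        q=plane(d,[e[0][1],e[1][1]],.017); 
        print(np.round(r[0]),np.round(r[1]),q.round(4).tolist(),"mid",q.mean(0).round(4),"L",np.linalg.norm(q[0]-q[1]).round(4),"ang",np.degrees(np.arctan2(*(q[1]-q[0])[1::-1])).round(1))
    # depth points about dowel, stop
    for nm,(x0,y0,x1,y1) in {"scene":{"stop":(350,300,430,400)},"top":{"stop":(225,75,305,155)}}[n].items():
        u,v=np.meshgrid(np.arange(x0,x1),np.arange(y0,y1)); uv=np.c_[u.ravel(),v.ravel()]
        ok=d["depth"][uv[:,1],uv[:,0]]>0; P=dep(d,uv[ok])
        print(nm,len(P),ok.mean())
        t=P[abs(P[:,2]-.08)<.004]; print("top pts",len(t),np.percentile(t,[1,50,99],axis=0).round(4).tolist())
        np.save(n+"_stopP.npy",np.c_[P,uv[ok]])
        if len(t)>20:
            rr=cv2.minAreaRect(np.float32(t[:,:2]*1000)); print(rr)
E
```

```text
scene [ 1.05043008 -0.06893269  0.83570211]
[160. 458.] [ 41. 185.] [[0.8493, -0.4273, 0.017], [0.8826, -0.1474, 0.017]] mid [ 0.8659 -0.2873  0.017 ] L 0.282 ang 83.2
[206. 326.] [67. 13.] [[0.5912, -0.2098, 0.017], [0.7176, -0.2119, 0.017]] mid [ 0.6544 -0.2109  0.017 ] L 0.1264 ang -1.0
[202. 254.] [97. 18.] [[0.5362, -0.1285, 0.017], [0.4773, -0.3082, 0.017]] mid [ 0.5068 -0.2184  0.017 ] L 0.1891 ang -108.1
[192. 194.] [49. 11.] [[0.288, -0.2411, 0.017], [0.4199, -0.2327, 0.017]] mid [ 0.354  -0.2369  0.017 ] L 0.1322 ang 3.7
stop 7967 0.995875
top pts 926 [[0.6959, 0.0592, 0.0765], [0.7177, 0.0904, 0.0802], [0.7372, 0.1221, 0.0832]]
((716.4580078125, 90.63505554199219), (64.25669860839844, 41.095611572265625), 83.99540710449219)
top [ 0.44936493 -0.01494683  0.90142051]
[320. 472.] [15. 87.] [[0.1117, 0.0757, 0.017], [0.1082, -0.0779, 0.017]] mid [ 0.11   -0.0011  0.017 ] L 0.1536 ang -91.3
[448. 329.] [67. 13.] [[0.4135, -0.2325, 0.017], [0.2942, -0.239, 0.017]] mid [ 0.3539 -0.2358  0.017 ] L 0.1195 ang -176.9
[434. 243.] [102.  19.] [[0.4811, -0.3064, 0.017], [0.5387, -0.1304, 0.017]] mid [ 0.5099 -0.2184  0.017 ] L 0.1852 ang 71.9
[426. 165.] [64. 12.] [[0.7144, -0.2118, 0.017], [0.5943, -0.2067, 0.017]] mid [ 0.6543 -0.2093  0.017 ] L 0.1202 ang 177.6
stop 6380 0.996875
top pts 799 [[0.6959, 0.0607, 0.0765], [0.7159, 0.0916, 0.0804], [0.7368, 0.1215, 0.0833]]
((716.904296875, 91.52112579345703), (62.59904098510742, 40.928672790527344), 84.513427734375)
```

```bash
python3 - <<'E'
from h import *
for n in("scene","top"):
    P=np.load(n+"_stopP.npy")
    t=P[abs(P[:,2]-.08)<.003]
    # front edge fit: bin by y, min x
    ys=np.arange(.066,.118,.004); fx=[np.percentile(t[abs(t[:,1]-y)<.004,0],2) for y in ys]; bx=[np.percentile(t[abs(t[:,1]-y)<.004,0],98) for y in ys]
    print(n,"front",np.polyfit(ys-.092,fx,1).round(4),"back",np.polyfit(ys-.092,bx,1).round(4), "->deg",np.degrees(np.arctan(np.polyfit(ys,fx,1)[0])),np.degrees(np.arctan(np.polyfit(ys,bx,1)[0])))
    xh=np.array([np.cos(np.radians(-6)),np.sin(np.radians(-6))]); yh=np.array([-xh[1],xh[0]])
    q=P[:,:2]-[.6966,.0931]; s=q@xh; l=q@yh
    k=(s<-.004)&(s>-.02)&(P[:,2]>.03)&(P[:,2]<.06)
    print("pin",k.sum(),np.c_[s,l,P[:,2],P[:,3:]][k].round(4)[:40].tolist() if k.sum()<60 else "")
    k=(s>.045)&(P[:,2]>.05)&(P[:,2]<.075)&(abs(l)<.03)
    if k.sum():
        # housing crest
        for a in np.arange(.045,.11,.01):
            kk=k&(abs(s-a)<.005)
            if kk.sum()>5: i=P[kk,2]>P[kk,2].max()-.003; print("housing",a.round(3),l[kk][i].mean().round(4),P[kk,2].max().round(4))
E
```

```text
scene front [0.1086 0.6978] back [0.0945 0.7358] ->deg 6.198851053820535 5.397117954933652
pin 0 []
housing 0.045 0.0012 0.0594
housing 0.055 0.0001 0.0602
housing 0.065 0.0006 0.0599
housing 0.075 0.001 0.0611
housing 0.085 0.0 0.0611
housing 0.095 0.0011 0.0609
housing 0.105 0.0003 0.0564
top front [0.092  0.6976] back [0.0842 0.7353] ->deg 5.258193257771224 4.814680693375388
pin 38 [[-0.0048, 0.0046, 0.0489, 257.0, 144.0], [-0.0041, 0.0032, 0.0469, 258.0, 144.0], [-0.005, 0.0008, 0.0505, 259.0, 144.0], [-0.0046, -0.0008, 0.0496, 260.0, 144.0], [-0.0046, -0.0027, 0.05, 261.0, 144.0], [-0.0058, 0.005, 0.0457, 257.0, 145.0], [-0.0071, 0.0023, 0.0512, 258.0, 145.0], [-0.0067, 0.0007, 0.05, 259.0, 145.0], [-0.0061, -0.0008, 0.0483, 260.0, 145.0], [-0.0065, -0.0029, 0.0503, 261.0, 145.0], [-0.0057, -0.0043, 0.0481, 262.0, 145.0], [-0.0094, 0.0037, 0.0523, 257.0, 146.0], [-0.009, 0.0021, 0.0516, 258.0, 146.0], [-0.0084, 0.0006, 0.0497, 259.0, 146.0], [-0.0089, -0.0015, 0.052, 260.0, 146.0], [-0.0078, -0.0028, 0.0486, 261.0, 146.0], [-0.007, -0.0042, 0.046, 262.0, 146.0], [-0.0098, 0.0044
[... 350 characters left out ...]
.0], [-0.0124, -0.0018, 0.0516, 260.0, 148.0], [-0.0114, -0.0031, 0.0484, 261.0, 148.0], [-0.0106, -0.0045, 0.046, 262.0, 148.0], [-0.0143, 0.0036, 0.0502, 257.0, 149.0], [-0.0136, 0.0021, 0.0482, 258.0, 149.0], [-0.0141, -0.0001, 0.0509, 259.0, 149.0], [-0.013, -0.0013, 0.047, 260.0, 149.0], [-0.0135, -0.0034, 0.0494, 261.0, 149.0], [-0.0127, -0.0048, 0.047, 262.0, 149.0], [-0.0143, 0.0007, 0.0444, 259.0, 150.0], [-0.0138, -0.0008, 0.043, 260.0, 150.0], [-0.0142, -0.0029, 0.0451, 261.0, 150.0]]
housing 0.045 -0.0011 0.0603
housing 0.055 -0.001 0.0614
housing 0.065 -0.0004 0.0614
housing 0.075 -0.0001 0.0603
housing 0.085 -0.0001 0.0614
housing 0.095 0.0007 0.0616
housing 0.105 0.0001 0.0567
```

```bash
cat >> h.py <<'E'
def strip(d,c,ang,r=.017,half=.07,show=None,skip=0.0):
    """angle of brass-strip centroid about the dowel axis, deg from up, + toward right of u (u x up)"""
    u=np.array([np.cos(np.radians(ang)),np.sin(np.radians(ang)),0]); z=np.array([0,0,1.]); s=np.cross(u,z)
    C=-d["R"].T@d["t"]; h=cv2.cvtColor(d["frame"],cv2.COLOR_BGR2HSV)
    q=proj(d,[c+a*u+b*s+e*z for a in(-half,half) for b in(-.02,.02) for e in(-.02,.02)])
    x0,y0=q.min(0).astype(int)-2; x1,y1=q.max(0).astype(int)+3
    U,V=np.meshgrid(np.arange(x0,x1),np.arange(y0,y1)); uv=np.c_[U.ravel(),V.ravel()]
    D=und(d,uv)@d["R"]; o=np.array([(C-c)@s,(C-c)@z]); v=np.c_[D@s,D@z]
    A=(v**2).sum(1);B=v@o;K=o@o-r*r;disc=B*B-A*K;ok=disc>0
    t=(-B-np.sqrt(np.where(ok,disc,0)))/A; P=o+v*t[:,None]; al=(C-c)@u+t*(D@u)
    phi=np.degrees(np.arctan2(P[:,0],P[:,1])); ok&=(abs(al)<half)&(abs(al)>skip)
    H=h[uv[:,1],uv[:,0]]
    return phi[ok],al[ok],H[ok],uv[ok]
E
python3 - <<'E'
from h import *
for n in("scene","top"):
    d=dict(np.load(n+"0.npz"))
    c=np.array([.509,-.2184,.017])
    phi,al,H,uv=strip(d,c,71.9)
    for b in range(-90,91,8):
        k=abs(phi-b)<4
        if k.sum(): print(n,b,k.sum(),np.median(H[k],axis=0))
E
```

```text
scene -58 4 [ 12.  188.5 135. ]
scene -50 14 [ 13.  197.  136.5]
scene -42 28 [ 13.  209.  136.5]
scene -34 37 [ 13. 218. 140.]
scene -26 54 [ 13.  220.5 138.5]
scene -18 60 [ 13. 219. 136.]
scene -10 71 [ 13. 220. 137.]
scene -2 78 [ 13. 219. 134.]
scene 6 87 [ 13. 219. 127.]
scene 14 89 [ 13. 219. 117.]
scene 22 92 [ 13. 218. 107.]
scene 30 94 [ 13. 219. 102.]
scene 38 94 [ 15. 222. 107.]
scene 46 89 [ 17. 226.  98.]
scene 54 85 [ 18. 228.  85.]
scene 62 79 [ 18. 228.  85.]
scene 70 70 [ 17. 225.  80.]
scene 78 62 [ 16.  212.   60.5]
scene 86 51 [ 14. 142.  52.]
top -90 12 [ 15.   81.5 121.5]
top -82 26 [ 14.5 103.  115. ]
top -74 40 [ 13. 156. 110.]
top -66 53 [ 13. 192. 116.]
top -58 62 [ 13. 194. 132.]
top -50 76 [ 13.  195.  144.5]
top -42 86 [ 13.  193.5 157. ]
top -34 92 [ 13.  193.5 167. ]
top -26 98 [ 13. 193. 170.]
top -18 104 [ 13. 194. 167.]
top -10 104 [ 13. 194. 161.]
top -2 104 [ 13. 194. 158.]
top 6 102 [ 13. 193. 149.]
top 14 96 [ 13.  194.5 137. ]
top 22 89 [ 13. 194. 122.]
top 30 82 [ 13. 194. 111.]
top 38 71 [ 13. 195. 112.]
top 46 61 [ 17. 196. 150.]
top 54 46 [ 17.  195.  127.5]
top 62 34 [ 17. 196. 117.]
top 70 20 [ 17.5 184.5  98.5]
top 78 6 [ 17.5 180.   88. ]
```

Call:
jog_arm --increments '[{"slide": [0,0,0],"roll": 0,"gripper": 1},{"slide": [0,0,0],"roll": -0.12,"gripper": 1},{"slide": [0,0,0],"roll": -0.24,"gripper": 1},{"slide": [0,0,0],"roll": -0.36,"gripper": 1},{"slide": [0,0,0],"roll": -0.48,"gripper": 1},{"slide": [0,0,0],"roll": -0.6,"gripper": 1},{"slide": [0,0,0],"roll": -0.72,"gripper": 1},{"slide": [0,0,0],"roll": -0.84,"gripper": 1},{"slide": [0,0,0],"roll": -0.93,"gripper": 1},{"slide": [0,0,0],"roll": -0.93,"gripper": 1}]'

```text
clock: 0.93
position: [0.1992, -0.5922, 0.2265]
ee_rot: [-2.539, -1.849, -0.0]
force: [1.0, 1.1, 0.2]
width: 0.996
```

Call:
jog_arm --increments '[{"slide": [20,7,0],"roll": 0,"gripper": 1},{"slide": [56,20,0],"roll": 0,"gripper": 1},{"slide": [92,33,0],"roll": 0,"gripper": 1},{"slide": [128,46,0],"roll": 0,"gripper": 1},{"slide": [164,59,0],"roll": 0,"gripper": 1},{"slide": [200,72,0],"roll": 0,"gripper": 1},{"slide": [236,85,0],"roll": 0,"gripper": 1},{"slide": [272,98,0],"roll": 0,"gripper": 1},{"slide": [308,111,0],"roll": 0,"gripper": 1},{"slide": [344,124,0],"roll": 0,"gripper": 1}]'

```text
clock: 1.77
position: [0.425, -0.3023, 0.2269]
ee_rot: [2.547, 1.839, 0.0]
force: [0.6, -1.2, 0.6]
width: 1.002
```

Call:
jog_arm --increments '[{"slide": [36,13,10],"roll": 0,"gripper": 1},{"slide": [70,25,25],"roll": 0,"gripper": 1},{"slide": [95,34,45],"roll": 0,"gripper": 1},{"slide": [107,38,65],"roll": 0,"gripper": 1},{"slide": [107,38,80],"roll": 0,"gripper": 1},{"slide": [107,38,90],"roll": 0,"gripper": 1},{"slide": [107,38,100],"roll": 0,"gripper": 1},{"slide": [107,38,100],"roll": 0,"gripper": 1},{"slide": [107,38,100],"roll": 0,"gripper": 1},{"slide": [107,38,100],"roll": 0,"gripper": 1}]'

```text
clock: 2.6
position: [0.4938, -0.2148, 0.1275]
ee_rot: [2.544, 1.841, 0.001]
force: [0.6, -0.4, 0.4]
width: 0.999
```

```bash
cat > look.py <<'E'
import sys
from h import *
from cell import arm
s=arm.observe(); print(s["clock"],s["position"].round(4),s["ee_rot"].round(4),"yaw",np.degrees(2*np.arctan2(s["ee_rot"][1],s["ee_rot"][0])).round(2),"F",s["force"].round(1),"w",round(s["width"],3),"j",s["joints"].round(2))
k=sys.argv[1]
for n in("scene","top"):
    d=arm.get_image(n); np.savez(n+k+".npz",**d); cv2.imwrite(f"pics/{n}{k}.png",d["frame"])
E
python3 look.py 1
```

```text
2.6 [ 0.4938 -0.2148  0.1275] [2.5441e+00 1.8413e+00 7.0000e-04] yaw 71.79 F [ 0.6 -0.4  0.4] w 0.999 j [ 0.58  0.43 -0.35  1.88  0.19  0.86 -0.19]
```

View pics/scene1.png

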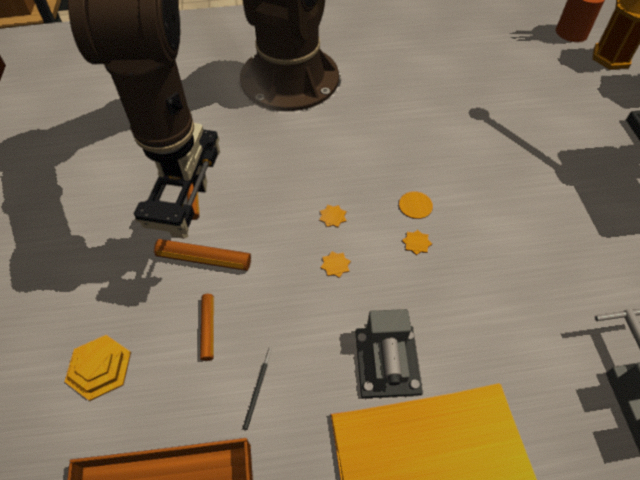

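The scene view shows the arm hovering beside the dowel at (203,255), with the jaws square to it. I'm descending so that the dowel sits near the +y finger.

Call:
jog_arm --increments '[{"slide": [1,-2,15],"roll": 0,"gripper": 1},{"slide": [1,-2,35],"roll": 0,"gripper": 1},{"slide": [1,-2,55],"roll": 0,"gripper": 1},{"slide": [1,-2,75],"roll": 0,"gripper": 1},{"slide": [1,-2,92],"roll": 0,"gripper": 1},{"slide": [1,-2,106],"roll": 0,"gripper": 1},{"slide": [1,-2,116],"roll": 0,"gripper": 1},{"slide": [1,-2,122],"roll": 0,"gripper": 1},{"slide": [1,-2,122],"roll": 0,"gripper": 1},{"slide": [1,-2,122],"roll": 0,"gripper": 1}]'

```text
clock: 3.53
position: [0.4924, -0.2126, 0.0052]
ee_rot: [2.543, 1.844, 0.0]
force: [-0.2, 0.3, 0.7]
width: 1.0
```

```bash
python3 look.py 2; python3 - <<'E'
import cv2,numpy as np
a=cv2.imread("pics/scene2.png");b=cv2.imread("pics/top2.png")
f=lambda i,x,y,w,h,W,H:cv2.resize(i[y:y+h,x:x+w],(W,H),interpolation=cv2.INTER_CUBIC)
cv2.imwrite("pics/z2.png",np.hstack([f(a,130,170,140,140,400,400),f(b,365,170,140,140,400,400)]))
E
```

```text
3.5333 [ 0.4924 -0.2126  0.0052] [2.5431e+00 1.8437e+00 4.0000e-04] yaw 71.88 F [-0.2  0.3  0.7] w 1.0 j [ 0.52  0.6  -0.29  1.98  0.29  0.6  -0.28]
```

View pics/z2.png

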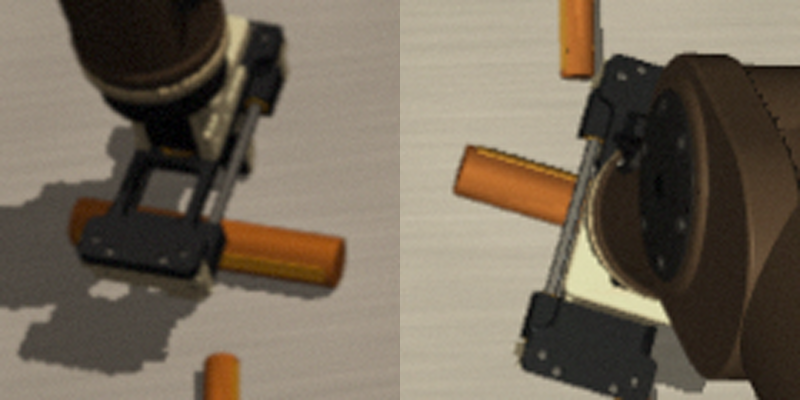

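Call:
jog_arm --increments '[{"slide": [0,0,0],"roll": 0,"gripper": 0.95},{"slide": [0,0,0],"roll": 0,"gripper": 0.89},{"slide": [0,0,0],"roll": 0,"gripper": 0.84},{"slide": [0,0,0],"roll": 0,"gripper": 0.8},{"slide": [0,0,0],"roll": 0,"gripper": 0.77},{"slide": [0,0,0],"roll": 0,"gripper": 0.74},{"slide": [0,0,0],"roll": 0,"gripper": 0.71},{"slide": [0,0,0],"roll": 0,"gripper": 0.68},{"slide": [0,0,0],"roll": 0,"gripper": 0.65},{"slide": [0,0,0],"roll": 0,"gripper": 0.62}]' --newtons 6

```text
clock: 4.47
position: [0.492, -0.2125, 0.0047]
ee_rot: [2.543, 1.844, 0.0]
force: [-0.1, 0.1, 1.0]
width: 0.637
```

Call:
jog_arm --increments '[{"slide": [0,0,0],"roll": 0,"gripper": 0.59},{"slide": [0,0,0],"roll": 0,"gripper": 0.56},{"slide": [0,0,0],"roll": 0,"gripper": 0.53},{"slide": [0,0,0],"roll": 0,"gripper": 0.5},{"slide": [0,0,0],"roll": 0,"gripper": 0.47},{"slide": [0,0,0],"roll": 0,"gripper": 0.445},{"slide": [0,0,0],"roll": 0,"gripper": 0.42},{"slide": [0,0,0],"roll": 0,"gripper": 0.4},{"slide": [0,0,0],"roll": 0,"gripper": 0.385},{"slide": [0,0,0],"roll": 0,"gripper": 0.375}]'

```text
clock: 5.3
position: [0.492, -0.2125, 0.0047]
ee_rot: [2.543, 1.844, -0.0]
force: [-0.4, -0.5, -0.5]
width: 0.379
```

```bash
python3 look.py 3; python3 - <<'E'
import cv2,numpy as np
a=cv2.imread("pics/scene3.png");b=cv2.imread("pics/top3.png")
f=lambda i,x,y,w,h,W,H:cv2.resize(i[y:y+h,x:x+w],(W,H),interpolation=cv2.INTER_CUBIC)
cv2.imwrite("pics/z3.png",np.hstack([f(a,130,170,140,140,400,400),f(b,365,170,140,140,400,400)]))
E
```

```text
5.3 [ 0.492  -0.2125  0.0047] [ 2.5434e+00  1.8441e+00 -1.0000e-04] yaw 71.89 F [-0.4 -0.5 -0.5] w 0.379 j [ 0.52  0.6  -0.29  1.98  0.29  0.6  -0.28]
```

View pics/z3.png

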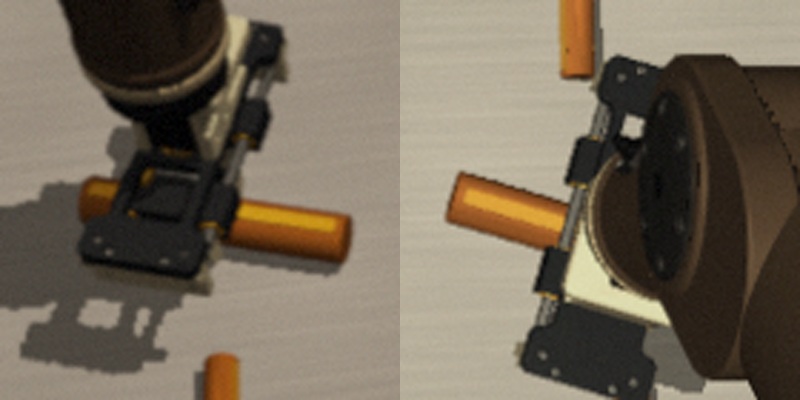

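```bash
cat > meas.py <<'E'
import sys
from h import *
k=sys.argv[1]; cx,cy,cz,ang,lo,hi=map(float,sys.argv[2:8])
for n in("scene","top"):
    d=dict(np.load(n+k+".npz"))
    c=np.array([cx,cy,cz])
    # silhouette: lateral offset of mask at height cz
    u=np.array([np.cos(np.radians(ang)),np.sin(np.radians(ang)),0]); s=np.cross(u,[0,0,1.])
    m,_=blobs(d)
    v,w=np.nonzero(m); X=plane(d,np.c_[w,v],cz)-c; a=X@u; l=X@s
    print(n,"silhouette by slice (lat, mm):",[(round(x,3),*(np.percentile(l[(abs(a-x)<.003)&(abs(l)<.026)],[1,99])*1000).round(1)) for x in np.linspace(lo,hi,4)])
    # along camera-ray bisector, expected silhouette for the assumed axis
    C=-d["R"].T@d["t"]; o=np.array([(C-c)@s,(C-c)[2]]); D=np.hypot(*o); th=np.arctan2(o[0],o[1]); be=np.arcsin(.017/D)
    print("   expected", [round(1000*(o[0]-o[1]*np.tan(th+q)),1) for q in (be,-be)])
    best=[]
    ph,al,H,uv=strip(d,c,ang,half=.1)
    g=(al>lo)&(al<hi)&(abs(ph)<75)
    y=g&(H[:,0]>=16)&(H[:,1]>150)&(H[:,2]>60); print("  brass n",y.sum(),"mean phi",ph[y].mean().round(1) if y.sum() else None, "pct",np.percentile(ph[y],[5,95]).round(1) if y.sum() else None)
    for x in np.linspace(lo,hi,4)[:-1]:
        kk=y&(al>=x)&(al<x+(hi-lo)/3); print("   ",round(x,3),kk.sum(),ph[kk].mean().round(1) if kk.sum() else None)
    print("  hue by phi",[(b,*np.median(H[g&(abs(ph-b)<4)],axis=0)[[0,2]]) for b in range(-48,49,8) if (g&(abs(ph-b)<4)).sum()])
E
python3 meas.py 3 .492 -.2125 .017 71.9 .045 .08
```

```text
scene silhouette by slice (lat, mm): [(np.float64(0.045), np.float64(-20.6), np.float64(16.2)), (np.float64(0.057), np.float64(-20.5), np.float64(16.0)), (np.float64(0.068), np.float64(-20.3), np.float64(16.4)), (np.float64(0.08), np.float64(-21.1), np.float64(15.2))]
   expected [np.float64(-20.0), np.float64(19.6)]
  brass n 112 mean phi -6.1 pct [-31.5  14.4]
    0.045 37 -5.9
    0.057 38 -6.1
    0.068 37 -6.2
  hue by phi [(-48, np.float64(14.0), np.float64(138.0)), (-40, np.float64(15.0), np.float64(145.0)), (-32, np.float64(17.0), np.float64(162.0)), (-24, np.float64(19.0), np.float64(187.0)), (-16, np.float64(21.0), np.float64(197.0)), (-8, np.float64(21.0), np.float64(201.0)), (0, np.float64(21.0), np.float64(201.0)), (8, np.float64(20.0), np.float64(191.0)), (16, np.float64(16.0), np.float64(154.0)), (24, np.float64(13.0), np.float64(149.0)), (32, np.float64(13.0), np.float64(138.0)), (40, np.float64(13.0), np.float64(125.0)), (48, np.float64(13.0), np.float64(109.0))]
top silhouette by slice (lat, mm): [(np.float64(0.045), np.float64(-15.6), np.float64(15.7)), (np.float64
[... 183 characters left out ...]
64(-17.1), np.float64(17.2)]
  brass n 120 mean phi 2.1 pct [-14.6  19.2]
    0.045 41 2.4
    0.057 39 2.0
    0.068 40 2.0
  hue by phi [(-48, np.float64(13.0), np.float64(141.5)), (-40, np.float64(13.0), np.float64(147.0)), (-32, np.float64(13.0), np.float64(154.0)), (-24, np.float64(13.0), np.float64(168.0)), (-16, np.float64(16.0), np.float64(186.5)), (-8, np.float64(19.0), np.float64(219.0)), (0, np.float64(19.0), np.float64(221.0)), (8, np.float64(19.0), np.float64(221.0)), (16, np.float64(19.0), np.float64(214.0)), (24, np.float64(14.5), np.float64(180.0)), (32, np.float64(13.0), np.float64(157.5)), (40, np.float64(13.0), np.float64(139.5)), (48, np.float64(13.0), np.float64(122.0))]
```

```bash
python3 - <<'E'
import numpy as np,subprocess
for sh in (.0,.001,.002):
    x=.492-.951*sh; y=-.2125+.311*sh
    print(sh); print("\n".join(l for l in subprocess.run(["python3","meas.py","3",str(x),str(y),".017","71.9",".045",".08"],capture_output=True,text=True).stdout.split("\n") if "brass" in l or "silh" in l))
E
```

```text
0.0
scene silhouette by slice (lat, mm): [(np.float64(0.045), np.float64(-20.6), np.float64(16.2)), (np.float64(0.057), np.float64(-20.5), np.float64(16.0)), (np.float64(0.068), np.float64(-20.3), np.float64(16.4)), (np.float64(0.08), np.float64(-21.1), np.float64(15.2))]
  brass n 112 mean phi -6.1 pct [-31.5  14.4]
top silhouette by slice (lat, mm): [(np.float64(0.045), np.float64(-15.6), np.float64(15.7)), (np.float64(0.057), np.float64(-15.8), np.float64(16.1)), (np.float64(0.068), np.float64(-15.9), np.float64(15.8)), (np.float64(0.08), np.float64(-15.6), np.float64(15.6))]
  brass n 120 mean phi 2.1 pct [-14.6  19.2]
0.001
scene silhouette by slice (lat, mm): [(np.float64(0.045), np.float64(-19.6), np.float64(17.2)), (np.float64(0.057), np.float64(-19.5), np.float64(17.0)), (np.float64(0.068), np.float64(-19.3), np.float64(17.4)), (np.float64(0.08), np.float64(-20.1), np.float64(16.2))]
  brass n 112 mean phi -2.3 pct [-25.7  17.4]
top silhouette by slice (lat, mm): [(np.float64(0.045), np.float64(-14.6), np.float64(16.7)), (np.float64(0.057), np.float64(-14.8), np.float64(17.1)), (np.float64(0.068), np.float64(-14.9), np.float64(16.8)), (np.float64(0.08), np.float64(-14.6), np.float64(16.6))]
  brass n 120 mean phi 5.6 pct [-11.2  23. ]
0.002
scene silhouette by slice (lat, mm): [(np.float64(0.045), np.float64(-18.6), np.float64(18.2)), (np.float64(0.057), np.float64(-18.5), np.float64(18.0)), (np.float64(0.068), np.float64(-18.3), np.float64(18.4)), (np.float64(0.08), np.float64(-19.1), np.float64(17.2))]
  brass n 112 mean phi 1.3 pct [-20.7  20.3]
top silhouette by slice (lat, mm): [(np.float64(0.045), np.float64(-13.6), np.float64(17.7)), (np.float64(0.057), np.float64(-13.8), np.float64(18.1)), (np.float64(0.068), np.float64(-13.9), np.float64(17.8)), (np.float64(0.08), np.float64(-13.6), np.float64(17.6))]
  brass n 120 mean phi 9.1 pct [-7.9 27. ]
```

The top view shows the strip centred on the dowel, and the two views put it about 1–2° from straight up. I'll grip firmly and lift.

Call:
jog_arm --increments '[{"slide": [0,0,0],"roll": 0,"gripper": 0.33},{"slide": [0,0,0],"roll": 0,"gripper": 0.3},{"slide": [0,0,0],"roll": 0,"gripper": 0.3},{"slide": [0,0,0],"roll": 0,"gripper": 0.3},{"slide": [0,0,-3],"roll": 0,"gripper": 0.3},{"slide": [0,0,-12],"roll": 0,"gripper": 0.3},{"slide": [0,0,-27],"roll": 0,"gripper": 0.3},{"slide": [0,0,-45],"roll": 0,"gripper": 0.3},{"slide": [0,0,-60],"roll": 0,"gripper": 0.3},{"slide": [0,0,-70],"roll": 0,"gripper": 0.3}]' --newtons 50

```text
clock: 6.23
position: [0.4926, -0.2126, 0.0768]
ee_rot: [2.542, 1.843, 0.002]
force: [0.4, -1.1, -1.5]
width: 0.357
```

```bash
python3 look.py 4
```

```text
6.2333 [ 0.4926 -0.2126  0.0768] [2.5422e+00 1.8433e+00 1.6000e-03] yaw 71.89 F [ 0.4 -1.1 -1.5] w 0.357 j [ 0.56  0.5  -0.34  1.93  0.23  0.75 -0.23]
```

Call:
jog_arm --increments '[{"slide": [10,0,0],"roll": 0.06,"gripper": 0.3},{"slide": [30,-3,0],"roll": 0.18,"gripper": 0.3},{"slide": [60,-6,0],"roll": 0.3,"gripper": 0.3},{"slide": [92,-10,0],"roll": 0.42,"gripper": 0.3},{"slide": [124,-14,0],"roll": 0.54,"gripper": 0.3},{"slide": [156,-18,0],"roll": 0.66,"gripper": 0.3},{"slide": [188,-22,0],"roll": 0.78,"gripper": 0.3},{"slide": [220,-26,0],"roll": 0.9,"gripper": 0.3},{"slide": [252,-30,0],"roll": 1.02,"gripper": 0.3},{"slide": [280,-33,0],"roll": 1.14,"gripper": 0.3}]'

```text
clock: 7.17
position: [0.5472, 0.0663, 0.074]
ee_rot: [-3.137, -0.173, 0.002]
force: [1.3, 0.2, -1.2]
width: 0.358
```

```bash
python3 look.py 5
```

```text
7.1667 [0.5472 0.0663 0.074 ] [-3.1368e+00 -1.7270e-01  1.6000e-03] yaw -353.7 F [ 1.3  0.2 -1.2] w 0.358 j [-0.18  0.49 -0.05  1.92  0.03  0.73 -1.71]
```

Call:
jog_arm --increments '[{"slide": [5,-12,0],"roll": 0.08,"gripper": 0.3},{"slide": [10,-26,0],"roll": 0.16,"gripper": 0.3},{"slide": [14,-36,0],"roll": 0.207,"gripper": 0.3},{"slide": [14,-39,0],"roll": 0.207,"gripper": 0.3},{"slide": [14,-39,5],"roll": 0.207,"gripper": 0.3},{"slide": [14,-39,15],"roll": 0.207,"gripper": 0.3},{"slide": [14,-39,28],"roll": 0.207,"gripper": 0.3},{"slide": [14,-39,38],"roll": 0.207,"gripper": 0.3},{"slide": [14,-39,42],"roll": 0.207,"gripper": 0.3},{"slide": [14,-39,42],"roll": 0.207,"gripper": 0.3}]'

```text
clock: 8.1
position: [0.556, 0.1031, 0.0311]
ee_rot: [3.137, -0.145, -0.004]
force: [0.3, 0.4, -0.7]
width: 0.357
```

```bash
python3 look.py 6;  python3 - <<'E'
import cv2,numpy as np
a=cv2.imread("pics/scene6.png");b=cv2.imread("pics/top6.png")
f=lambda i,x,y,w,h,W,H:cv2.resize(i[y:y+h,x:x+w],(W,H),interpolation=cv2.INTER_CUBIC)
cv2.imwrite("pics/z6.png",np.hstack([f(a,300,180,180,180,400,400),f(b,190,110,150,150,400,400)]))
E
```

```text
8.1 [0.556  0.1031 0.0311] [ 3.1371 -0.1454 -0.0043] yaw -5.31 F [ 0.3  0.4 -0.7] w 0.357 j [-0.28  0.57  0.01  1.91 -0.    0.66 -1.94]
```

View pics/z6.png

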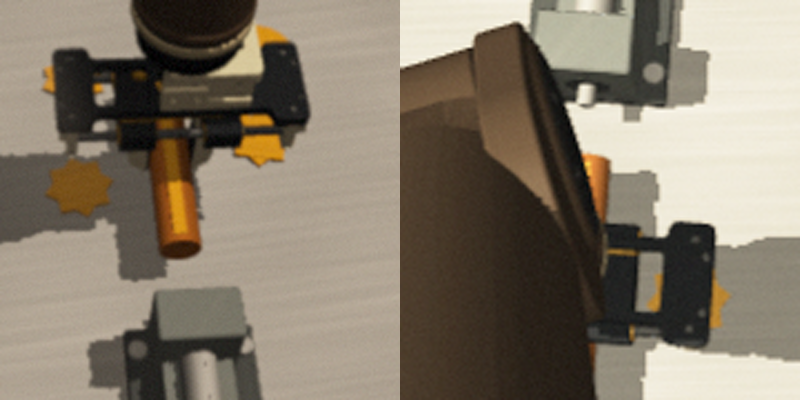

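```bash
cat > rel.py <<'E'
import sys
from h import *
k=sys.argv[1]; x0,x1=float(sys.argv[2]),float(sys.argv[3]); yc=float(sys.argv[4])
d=dict(np.load("scene"+k+".npz")); m,_=blobs(d)
v,w=np.nonzero(m); uv=np.c_[w,v]; uv=uv[d["depth"][v,w]>0]; P=dep(d,uv)
g=(P[:,0]>x0)&(P[:,0]<x1)&(P[:,2]>.03)&(abs(P[:,1]-yc)<.03)
P=P[g]; print(len(P))
# cylinder fit, r=17: axis y=y0+a(x-xm), z=z0+b(x-xm)
from scipy.optimize import least_squares
xm=(x0+x1)/2
def f(p):
    y0,z0,a,b=p; u=np.array([1,a,b])/np.sqrt(1+a*a+b*b); q=P-[xm,y0,z0]
    return np.linalg.norm(np.cross(q,u),axis=1)-.017
r=least_squares(f,[yc,.045,-.09,0],loss="soft_l1",f_scale=.001)
print("axis at x",xm,"y,z",r.x[:2].round(4),"yaw",np.degrees(np.arctan(r.x[2])).round(2),"pitch",np.degrees(np.arctan(r.x[3])).round(2),"rms",np.sqrt((r.fun**2).mean()).round(4),"xmax",np.percentile(P[:,0],99.5).round(4),"zmax",np.percentile(P[:,2],98).round(4))
F=np.array([.6966,.0931]);t=np.radians(-5.5)
q=np.array([xm,r.x[0]])-F; print("lat",(q@[-np.sin(t),np.cos(t)]).round(4),"extrapolated to face: y off",(r.x[0]+r.x[2]*(F[0]-xm)-F[1]).round(4))
E
python3 rel.py 6 .585 .64 .1; python3 meas.py 6 .556 .1031 .0445 -5.3 .045 .08
```

```text
1950
axis at x 0.6125 y,z [0.0972 0.0669] yaw 9.44 pitch -86.0 rms 0.0082 xmax 0.6388 zmax 0.4492
lat -0.004 extrapolated to face: y off 0.0181
scene silhouette by slice (lat, mm): [(np.float64(0.045), np.float64(-16.0), np.float64(16.5)), (np.float64(0.057), np.float64(-16.3), np.float64(15.9)), (np.float64(0.068), np.float64(-16.4), np.float64(16.1)), (np.float64(0.08), np.float64(-15.9), np.float64(16.4))]
   expected [np.float64(-17.3), np.float64(17.2)]
  brass n 123 mean phi 3.6 pct [-14.9  21.8]
    0.045 41 3.1
    0.057 41 3.6
    0.068 41 4.0
  hue by phi [(-48, np.float64(13.0), np.float64(142.0)), (-40, np.float64(13.0), np.float64(148.0)), (-32, np.float64(13.0), np.float64(154.0)), (-24, np.float64(13.0), np.float64(164.0)), (-16, np.float64(16.0), np.float64(185.0)), (-8, np.float64(19.0), np.float64(212.5)), (0, np.float64(19.0), np.float64(217.5)), (8, np.float64(19.0), np.float64(218.0)), (16, np.float64(19.0), np.float64(207.0)), (24, np.float64(15.5), np.float64(158.5)), (32, np.float64(13.0), np.float64(143.0)), (40, np.float64(13.0), np.float64(133.5)), (48, np.
[... 309 characters left out ...]
ted [np.float64(-17.2), np.float64(17.1)]
  brass n 5 mean phi 15.4 pct [12.8 19. ]
    0.045 0 None
    0.057 0 None
    0.068 5 15.4
  hue by phi [(-48, np.float64(16.0), np.float64(48.0)), (-40, np.float64(15.5), np.float64(35.5)), (-32, np.float64(16.0), np.float64(40.5)), (-24, np.float64(15.5), np.float64(38.5)), (-16, np.float64(16.0), np.float64(40.0)), (-8, np.float64(15.0), np.float64(40.0)), (0, np.float64(15.0), np.float64(35.0)), (8, np.float64(19.0), np.float64(25.0)), (16, np.float64(16.5), np.float64(25.5)), (24, np.float64(15.0), np.float64(34.0)), (32, np.float64(14.0), np.float64(158.0)), (40, np.float64(13.0), np.float64(168.0)), (48, np.float64(13.0), np.float64(155.0))]
```

The two views agree that the strip is about 3.5° off, leaning to −y, and there is plenty of time left. I'll set the dowel down on a clear patch and roll it about 1 mm more.

Call:
jog_arm --increments '[{"slide": [0,8,-8],"roll": 0,"gripper": 0.3},{"slide": [0,30,-12],"roll": 0,"gripper": 0.3},{"slide": [0,60,-12],"roll": 0,"gripper": 0.3},{"slide": [0,92,-12],"roll": 0,"gripper": 0.3},{"slide": [0,124,-12],"roll": 0,"gripper": 0.3},{"slide": [0,154,-8],"roll": 0,"gripper": 0.3},{"slide": [0,175,0],"roll": 0,"gripper": 0.3},{"slide": [0,185,10],"roll": 0,"gripper": 0.3},{"slide": [0,185,19],"roll": 0,"gripper": 0.3},{"slide": [0,185,23],"roll": 0,"gripper": 0.3}]'

```text
clock: 9.03
position: [0.5397, -0.0795, 0.0089]
ee_rot: [-3.138, 0.146, 0.001]
force: [0.2, 0.4, -1.2]
width: 0.358
```

Call:
jog_arm --increments '[{"slide": [0,0,0],"roll": 0,"gripper": 0.3},{"slide": [0,0,0],"roll": 0,"gripper": 0.3},{"slide": [0,0,0],"roll": 0,"gripper": 0.3},{"slide": [0,0,0],"roll": 0,"gripper": 0.3},{"slide": [0,0,0],"roll": 0,"gripper": 0.3},{"slide": [0,0,0],"roll": 0,"gripper": 0.3},{"slide": [0,0,0],"roll": 0,"gripper": 0.3},{"slide": [0,0,0],"roll": 0,"gripper": 0.3},{"slide": [0,0,0],"roll": 0,"gripper": 0.3},{"slide": [0,0,0],"roll": 0,"gripper": 0.3}]'

```text
clock: 9.87
position: [0.54, -0.08, 0.0097]
ee_rot: [3.138, -0.145, -0.0]
force: [-0.2, -0.9, -0.8]
width: 0.357
```

```bash
python3 look.py 7;  python3 - <<'E'
import cv2,numpy as np
a=cv2.imread("pics/scene7.png");b=cv2.imread("pics/top7.png")
f=lambda i,x,y,w,h,W,H:cv2.resize(i[y:y+h,x:x+w],(W,H),interpolation=cv2.INTER_CUBIC)
cv2.imwrite("pics/z7.png",np.hstack([f(a,180,140,180,180,400,400),f(b,270,110,150,150,400,400)]))
E
```

```text
9.8667 [ 0.54   -0.08    0.0097] [ 3.1382e+00 -1.4510e-01 -1.0000e-04] yaw -5.29 F [-0.2 -0.9 -0.8] w 0.357 j [ 0.05  0.58 -0.    1.97  0.    0.58 -1.62]
```

View pics/z7.png

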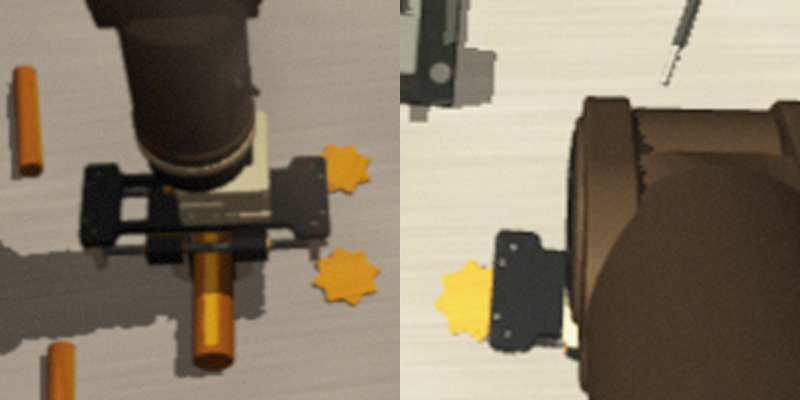

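```bash
python3 meas.py 7 .54 -.08 .022 -5.3 .05 .083 | head -9
```

```text
scene silhouette by slice (lat, mm): [(np.float64(0.05), np.float64(-16.7), np.float64(15.7)), (np.float64(0.061), np.float64(-14.9), np.float64(15.5)), (np.float64(0.072), np.float64(-14.8), np.float64(17.2)), (np.float64(0.083), np.float64(-14.7), np.float64(16.1))]
   expected [np.float64(-17.0), np.float64(17.1)]
  brass n 119 mean phi 4.4 pct [-17.8  24.9]
    0.05 38 4.5
    0.061 43 4.7
    0.072 38 4.1
  hue by phi [(-48, np.float64(13.0), np.float64(140.0)), (-40, np.float64(13.0), np.float64(144.0)), (-32, np.float64(13.0), np.float64(149.0)), (-24, np.float64(13.0), np.float64(158.0)), (-16, np.float64(15.5), np.float64(175.0)), (-8, np.float64(19.5), np.float64(199.0)), (0, np.float64(21.0), np.float64(209.5)), (8, np.float64(21.0), np.float64(208.0)), (16, np.float64(20.0), np.float64(195.0)), (24, np.float64(16.0), np.float64(158.0)), (32, np.float64(13.0), np.float64(142.0)), (40, np.float64(13.0), np.float64(125.0)), (48, np.float64(13.0), np.float64(107.0))]
top silhouette by slice (lat, mm): [(np.float64(0.05), np.float64(-25.4), np.float64(24.7)), (np.float64(0.061), np.float64(-24.7), np.float64(25.3)), (np.float64(0.072), np.float64(-24.8), np.float64(24.6)), (np.float64(0.083), np.float64(-25.7), np.float64(25.7))]
   expected [np.float64(-17.0), np.float64(17.1)]
```

Call:
jog_arm --increments '[{"slide": [0,0,2],"roll": 0,"gripper": 0.3},{"slide": [0,0,4],"roll": 0,"gripper": 0.3},{"slide": [0,0,4.5],"roll": 0,"gripper": 0.3},{"slide": [0,0,4.5],"roll": 0,"gripper": 0.3},{"slide": [0,0,4.5],"roll": 0,"gripper": 0.3},{"slide": [0,0,4.5],"roll": 0,"gripper": 0.3},{"slide": [0,0,4.5],"roll": 0,"gripper": 0.3},{"slide": [0,0,4.5],"roll": 0,"gripper": 0.3},{"slide": [0,0,4.5],"roll": 0,"gripper": 0.3},{"slide": [0,0,4.5],"roll": 0,"gripper": 0.3}]'

```text
clock: 10.8
position: [0.5401, -0.08, 0.0053]
ee_rot: [3.138, -0.145, 0.0]
force: [0.1, -0.7, -0.3]
width: 0.361
```

Call:
jog_arm --increments '[{"slide": [0,0,0],"roll": 0,"gripper": 0.37},{"slide": [0,0,0],"roll": 0,"gripper": 0.4},{"slide": [0,0,0],"roll": 0,"gripper": 0.43},{"slide": [0,0,0],"roll": 0,"gripper": 0.43},{"slide": [0,-0.9,0],"roll": 0,"gripper": 0.43},{"slide": [0,-0.9,0],"roll": 0,"gripper": 0.43},{"slide": [0,-0.9,0],"roll": 0,"gripper": 0.42},{"slide": [0,-0.9,0],"roll": 0,"gripper": 0.41},{"slide": [0,-0.9,0],"roll": 0,"gripper": 0.4},{"slide": [0,-0.9,0],"roll": 0,"gripper": 0.395}]' --newtons 6

```text
clock: 11.63
position: [0.5401, -0.0791, 0.0052]
ee_rot: [3.138, -0.145, -0.0]
force: [0.3, 0.2, 0.2]
width: 0.4
```

Call:
jog_arm --increments '[{"slide": [0,0,0],"roll": 0,"gripper": 0.39},{"slide": [0,0,0],"roll": 0,"gripper": 0.385},{"slide": [0,0,0],"roll": 0,"gripper": 0.38},{"slide": [0,0,0],"roll": 0,"gripper": 0.375},{"slide": [0,0,0],"roll": 0,"gripper": 0.37},{"slide": [0,0,0],"roll": 0,"gripper": 0.36},{"slide": [0,0,0],"roll": 0,"gripper": 0.35},{"slide": [0,0,0],"roll": 0,"gripper": 0.34},{"slide": [0,0,0],"roll": 0,"gripper": 0.34},{"slide": [0,0,0],"roll": 0,"gripper": 0.34}]'

```text
clock: 12.47
position: [0.5401, -0.0791, 0.0052]
ee_rot: [3.138, -0.145, -0.0]
force: [-0.0, -0.2, 0.2]
width: 0.369
```

```bash
python3 look.py 8; python3 meas.py 8 .54 -.079 .017 -5.3 .05 .083 | head -7
```

```text
12.4667 [ 0.5401 -0.0791  0.0052] [ 3.1382 -0.145  -0.    ] yaw -5.29 F [-0.  -0.2  0.2] w 0.369 j [ 0.05  0.59 -0.    1.98  0.    0.57 -1.62]
scene silhouette by slice (lat, mm): [(np.float64(0.05), np.float64(-15.5), np.float64(17.1)), (np.float64(0.061), np.float64(-15.4), np.float64(17.0)), (np.float64(0.072), np.float64(-15.3), np.float64(16.8)), (np.float64(0.083), np.float64(-15.2), np.float64(16.7))]
   expected [np.float64(-17.0), np.float64(17.1)]
  brass n 116 mean phi -0.3 pct [-19.4  17.1]
    0.05 38 -0.9
    0.061 39 -0.5
    0.072 39 0.6
  hue by phi [(-48, np.float64(13.0), np.float64(137.0)), (-40, np.float64(13.0), np.float64(142.0)), (-32, np.float64(13.0), np.float64(148.0)), (-24, np.float64(13.0), np.float64(157.0)), (-16, np.float64(17.0), np.float64(172.0)), (-8, np.float64(20.0), np.float64(206.0)), (0, np.float64(20.0), np.float64(209.5)), (8, np.float64(20.0), np.float64(209.0)), (16, np.float64(19.0), np.float64(192.0)), (24, np.float64(15.0), np.float64(162.0)), (32, np.float64(13.0), np.float64(144.5)), (40, np.float64(13.0), np.float64(131.0)), (48, np.float64(13.0), np.float64(112.0))]
```

Call:
jog_arm --increments '[{"slide": [0,0,0],"roll": 0,"gripper": 0.32},{"slide": [0,0,0],"roll": 0,"gripper": 0.3},{"slide": [0,0,0],"roll": 0,"gripper": 0.3},{"slide": [0,0,-3],"roll": 0,"gripper": 0.3},{"slide": [0,0,-12],"roll": 0,"gripper": 0.3},{"slide": [0,-8,-22],"roll": 0,"gripper": 0.3},{"slide": [0,-24,-32],"roll": 0,"gripper": 0.3},{"slide": [0,-50,-40],"roll": 0,"gripper": 0.3},{"slide": [0,-80,-40],"roll": 0,"gripper": 0.3},{"slide": [0,-110,-40],"roll": 0,"gripper": 0.3}]' --newtons 50

```text
clock: 13.4
position: [0.5511, 0.0321, 0.0471]
ee_rot: [-3.138, 0.146, -0.004]
force: [0.5, -0.0, -0.2]
width: 0.357
```

Call:
jog_arm --increments '[{"slide": [0,-30,0],"roll": 0.004,"gripper": 0.3},{"slide": [0,-55,0],"roll": 0.004,"gripper": 0.3},{"slide": [0,-70,0],"roll": 0.004,"gripper": 0.3},{"slide": [0,-76.4,0],"roll": 0.004,"gripper": 0.3},{"slide": [0,-76.4,4],"roll": 0.004,"gripper": 0.3},{"slide": [0,-76.4,9],"roll": 0.004,"gripper": 0.3},{"slide": [0,-76.4,12],"roll": 0.004,"gripper": 0.3},{"slide": [0,-76.4,12],"roll": 0.004,"gripper": 0.3},{"slide": [0,-76.4,12],"roll": 0.004,"gripper": 0.3},{"slide": [0,-76.4,12],"roll": 0.004,"gripper": 0.3}]'

```text
clock: 14.23
position: [0.5573, 0.1055, 0.0331]
ee_rot: [3.137, -0.153, -0.0]
force: [-0.5, 0.1, -0.4]
width: 0.358
```

```bash
python3 look.py 9; sed -i 's/(P\[:,2\]>.03)/(P[:,2]>.042)\&(P[:,2]<.07)/' rel.py; python3 rel.py 9 .60 .64 .1; python3 meas.py 9 .5573 .1065 .045 -5.5 .045 .08 | head -7;  python3 - <<'E'
import cv2,numpy as np
a=cv2.imread("pics/scene9.png");b=cv2.imread("pics/top9.png")
f=lambda i,x,y,w,h,W,H:cv2.resize(i[y:y+h,x:x+w],(W,H),interpolation=cv2.INTER_CUBIC)
cv2.imwrite("pics/z9.png",np.hstack([f(a,300,180,180,180,400,400),f(b,190,70,150,150,400,400)]))
E
```

```text
14.2333 [0.5573 0.1055 0.0331] [ 3.1375e+00 -1.5340e-01 -4.0000e-04] yaw -5.6 F [-0.5  0.1 -0.4] w 0.358 j [-0.29  0.57  0.01  1.91 -0.01  0.66 -1.94]
381
axis at x 0.62 y,z [0.0988 0.0457] yaw -5.32 pitch -0.5 rms 0.0012 xmax 0.6396 zmax 0.0652
lat -0.0016 extrapolated to face: y off -0.0014
scene silhouette by slice (lat, mm): [(np.float64(0.045), np.float64(-15.9), np.float64(17.9)), (np.float64(0.057), np.float64(-14.7), np.float64(17.5)), (np.float64(0.068), np.float64(-15.1), np.float64(16.9)), (np.float64(0.08), np.float64(-15.2), np.float64(17.1))]
   expected [np.float64(-17.3), np.float64(17.2)]
  brass n 117 mean phi 4.2 pct [-14.   22.2]
    0.045 36 5.2
    0.057 41 3.3
    0.068 40 4.2
  hue by phi [(-48, np.float64(12.0), np.float64(134.0)), (-40, np.float64(13.0), np.float64(142.5)), (-32, np.float64(13.0), np.float64(150.0)), (-24, np.float64(13.0), np.float64(161.5)), (-16, np.float64(16.0), np.float64(183.0)), (-8, np.float64(19.0), np.float64(212.5)), (0, np.float64(19.0), np.float64(217.0)), (8, np.float64(19.0), np.float64(217.0)), (16, np.float64(19.0), np.float64(204.0)), (24, np.float64(16.0), np.float64(164.0)), (32, np.float64(13.0), np.float64(152.0)), (40, np.float64(13.0), np.float64(142.0)), (48, np.float64(13.0), np.float64(125.0))]
```

View pics/z9.png

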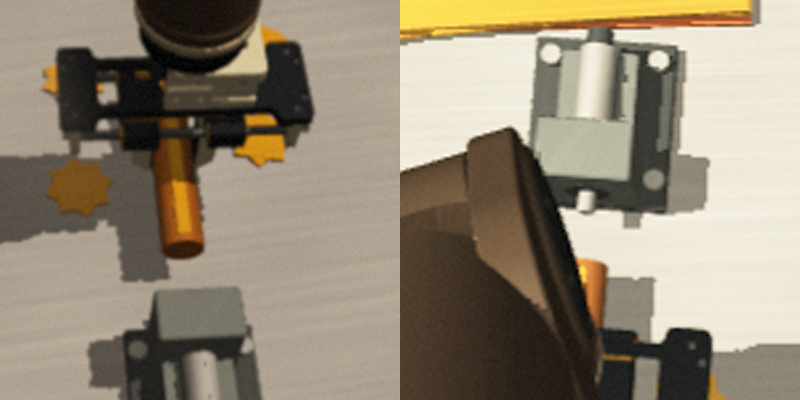

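Call:
jog_arm --increments '[{"slide": [0,-1.2,0],"roll": 0,"gripper": 0.3},{"slide": [4,-1.2,0],"roll": 0,"gripper": 0.3},{"slide": [9,-1.2,0],"roll": 0,"gripper": 0.3},{"slide": [14,-1.2,0],"roll": 0,"gripper": 0.3},{"slide": [19,-1.2,0],"roll": 0,"gripper": 0.3},{"slide": [24,-1.2,0],"roll": 0,"gripper": 0.3},{"slide": [28,-1.2,0],"roll": 0,"gripper": 0.3},{"slide": [31,-1.2,0],"roll": 0,"gripper": 0.3},{"slide": [31,-1.2,0],"roll": 0,"gripper": 0.3},{"slide": [31,-1.2,0],"roll": 0,"gripper": 0.3}]'

```text
clock: 15.17
position: [0.5883, 0.1047, 0.0331]
ee_rot: [3.138, -0.151, -0.0]
force: [0.1, 0.4, 0.2]
width: 0.361
```

```bash
python3 look.py 10; python3 rel.py 10 .63 .668 .097; python3 - <<'E'
import cv2,numpy as np
a=cv2.imread("pics/scene10.png");b=cv2.imread("pics/top10.png")
f=lambda i,x,y,w,h,W,H:cv2.resize(i[y:y+h,x:x+w],(W,H),interpolation=cv2.INTER_CUBIC)
cv2.imwrite("pics/z10.png",np.hstack([f(a,340,240,100,100,400,400),f(b,220,90,100,100,400,400)]))
E
```

```text
15.1667 [0.5883 0.1047 0.0331] [ 3.1378e+00 -1.5140e-01 -4.0000e-04] yaw -5.53 F [0.1 0.4 0.2] w 0.361 j [-0.27  0.61  0.01  1.83 -0.01  0.7  -1.93]
384
axis at x 0.649 y,z [0.0983 0.0456] yaw -5.42 pitch -0.52 rms 0.0012 xmax 0.6676 zmax 0.0649
lat 0.0006 extrapolated to face: y off 0.0007
```

View pics/z10.png

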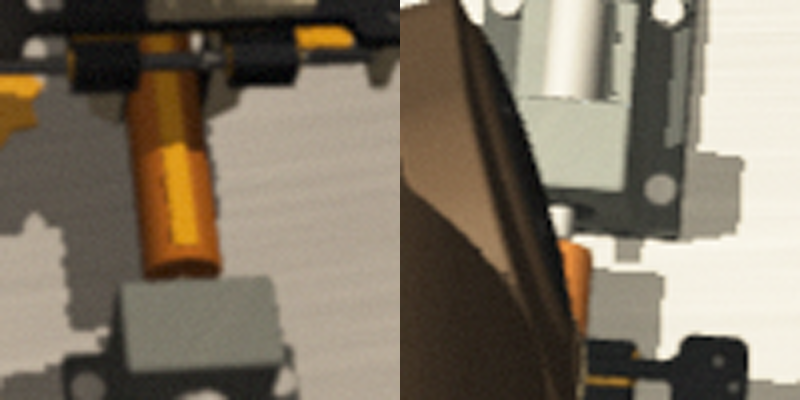

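Call:
jog_arm --increments '[{"slide": [0,0.8,0],"roll": 0,"gripper": 0.3},{"slide": [2,0.8,0],"roll": 0,"gripper": 0.3},{"slide": [4,0.8,0],"roll": 0,"gripper": 0.3},{"slide": [6,0.8,0],"roll": 0,"gripper": 0.3},{"slide": [8,0.8,0],"roll": 0,"gripper": 0.3},{"slide": [10,0.8,0],"roll": 0,"gripper": 0.3},{"slide": [11.5,0.8,0],"roll": 0,"gripper": 0.3},{"slide": [13,0.8,0],"roll": 0,"gripper": 0.3},{"slide": [14,0.8,0],"roll": 0,"gripper": 0.3},{"slide": [14,0.8,0],"roll": 0,"gripper": 0.3}]' --newtons 55

```text
clock: 16.1
position: [0.6009, 0.1027, 0.0327]
ee_rot: [3.138, -0.151, -0.004]
force: [-6.4, 0.9, -0.0]
width: 0.359
```

```bash
python3 look.py 11; python3 rel.py 11 .64 .678 .097
```

```text
16.1 [0.6009 0.1027 0.0327] [ 3.1376 -0.1506 -0.0044] yaw -5.5 F [-6.4  0.9 -0. ] w 0.359 j [-0.26  0.62  0.01  1.8  -0.01  0.72 -1.92]
388
axis at x 0.659 y,z [0.0966 0.0455] yaw -5.22 pitch 0.54 rms 0.0011 xmax 0.6778 zmax 0.0646
lat -0.0001 extrapolated to face: y off 0.0001
```

Call:
jog_arm --increments '[{"slide": [1,0,0],"roll": 0,"gripper": 0.3},{"slide": [2,0,0],"roll": 0,"gripper": 0.3},{"slide": [3,0,0],"roll": 0,"gripper": 0.3},{"slide": [4,0,0],"roll": 0,"gripper": 0.3},{"slide": [5,0,0],"roll": 0,"gripper": 0.3},{"slide": [6,0,0],"roll": 0,"gripper": 0.3},{"slide": [6.5,0,0],"roll": 0,"gripper": 0.3},{"slide": [7,0,0],"roll": 0,"gripper": 0.3},{"slide": [7,0,0],"roll": 0,"gripper": 0.3},{"slide": [7,0,0],"roll": 0,"gripper": 0.3}]'

```text
clock: 17.03
position: [0.606, 0.1022, 0.0322]
ee_rot: [3.137, -0.15, -0.01]
force: [-10.4, 1.6, 0.9]
width: 0.358
```

```bash
python3 look.py 12; python3 rel.py 12 .646 .683 .096
```

```text
17.0333 [0.606  0.1022 0.0322] [ 3.1372 -0.1501 -0.0095] yaw -5.48 F [-10.4   1.6   0.9] w 0.358 j [-0.26  0.63  0.01  1.78 -0.01  0.73 -1.91]
378
axis at x 0.6645000000000001 y,z [0.0962 0.0453] yaw -4.76 pitch 0.35 rms 0.0012 xmax 0.6827 zmax 0.0645
lat 0.0 extrapolated to face: y off 0.0004
```

Call:
jog_arm --increments '[{"slide": [0.3,0,-0.2],"roll": 0,"gripper": 0.3},{"slide": [0.6,0,-0.4],"roll": 0,"gripper": 0.3},{"slide": [0.9,0,-0.5],"roll": 0,"gripper": 0.3},{"slide": [1.2,0,-0.5],"roll": 0,"gripper": 0.3},{"slide": [1.5,0,-0.5],"roll": 0,"gripper": 0.3},{"slide": [1.5,0,-0.5],"roll": 0,"gripper": 0.3},{"slide": [1.5,0,-0.5],"roll": 0,"gripper": 0.3},{"slide": [1.5,0,-0.5],"roll": 0,"gripper": 0.3},{"slide": [1.5,0,-0.5],"roll": 0,"gripper": 0.3},{"slide": [1.5,0,-0.5],"roll": 0,"gripper": 0.3}]'

```text
clock: 17.97
position: [0.606, 0.1021, 0.0323]
ee_rot: [3.137, -0.15, -0.014]
force: [-15.5, 1.1, 2.9]
width: 0.358
```

```bash
python3 look.py 13; python3 rel.py 13 .646 .683 .096
```

```text
17.9667 [0.606  0.1021 0.0323] [ 3.1369 -0.1496 -0.0138] yaw -5.46 F [-15.5   1.1   2.9] w 0.358 j [-0.26  0.63  0.01  1.78 -0.01  0.74 -1.91]
376
axis at x 0.6645000000000001 y,z [0.0961 0.0454] yaw -5.33 pitch -0.01 rms 0.0011 xmax 0.6826 zmax 0.0643
lat -0.0001 extrapolated to face: y off -0.0
```

Call:
jog_arm --increments '[{"slide": [0.4,0,-0.2],"roll": 0,"gripper": 0.3},{"slide": [0.8,0,-0.4],"roll": 0,"gripper": 0.3},{"slide": [1.2,0,-0.5],"roll": 0,"gripper": 0.3},{"slide": [1.2,0,-0.5],"roll": 0,"gripper": 0.3},{"slide": [1.2,0,-0.5],"roll": 0,"gripper": 0.3},{"slide": [1.2,0,-0.5],"roll": 0,"gripper": 0.3},{"slide": [1.2,0,-0.5],"roll": 0,"gripper": 0.3},{"slide": [1.2,0,-0.5],"roll": 0,"gripper": 0.3},{"slide": [1.2,0,-0.5],"roll": 0,"gripper": 0.3},{"slide": [1.2,0,-0.5],"roll": 0,"gripper": 0.3}]'

```text
clock: 18.9
position: [0.606, 0.1021, 0.0324]
ee_rot: [3.137, -0.149, -0.017]
force: [-17.7, 1.7, 2.4]
width: 0.358
```

```bash
python3 look.py 14; python3 rel.py 14 .646 .683 .096; python3 meas.py 14 .606 .1021 .0445 -5.5 .045 .08 | head -7; python3 - <<'E'
import cv2,numpy as np
a=cv2.imread("pics/scene14.png");b=cv2.imread("pics/top14.png")
f=lambda i,x,y,w,h,W,H:cv2.resize(i[y:y+h,x:x+w],(W,H),interpolation=cv2.INTER_CUBIC)
cv2.imwrite("pics/z14.png",np.hstack([f(a,340,240,100,100,400,400),f(b,220,90,100,100,400,400)]))
E
```

```text
18.9 [0.606  0.1021 0.0324] [ 3.1367 -0.149  -0.0171] yaw -5.44 F [-17.7   1.7   2.4] w 0.358 j [-0.26  0.63  0.01  1.78 -0.01  0.74 -1.91]
384
axis at x 0.6645000000000001 y,z [0.0959 0.0454] yaw -5.39 pitch 0.1 rms 0.0011 xmax 0.6827 zmax 0.0645
lat -0.0003 extrapolated to face: y off -0.0002Traceback (most recent call last):
  File "meas.py", line 11, in <module>
    print(n,"silhouette by slice (lat, mm):",[(round(x,3),*(np.percentile(l[(abs(a-x)<.003)&(abs(l)<.026)],[1,99])*1000).round(1)) for x in np.linspace(lo,hi,4)])
                                                            ~~~~~~~~~~~~~^^^^^^^^^^^^^^^^^^^^^^^^^^^^^^^^^^^^^^^^^
    return _quantile_unchecked(
        a, q, axis, out, overwrite_input, method, keepdims, weights)
    return _ureduce(a,
                    func=_quantile_ureduce_func,
    ...<5 lines>...
                    overwrite_input=overwrite_input,
                    method=method)
    r = func(a, **kwargs)
    result = _quantile(arr,
                       quantiles=q,
    ...<2 lines>...
                       out=out,
                       weights=wgt)
    slices_having_nans = np.isnan(arr[-1, ...])
                                  ~~~^^^^^^^^^
IndexError: index -1 is out of bounds for axis 0 with size 0
```

View pics/z14.png

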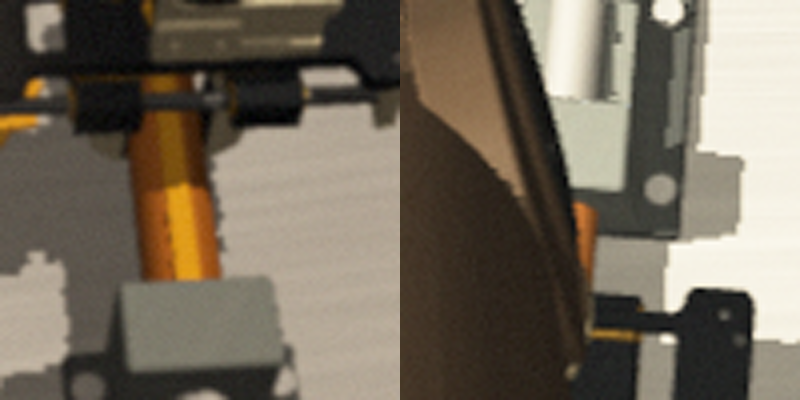

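```bash
python3 meas.py 14 .606 .1021 .0445 -5.5 .04 .065 2>/dev/null| head -7; cat > fin.py <<'E'
from cell import arm
s=arm.observe();print(s["clock"],s["position"].round(4),s["force"].round(1),s["ft_torque"].round(2),s["width"],abs(s["dq"]).max())
E
python3 fin.py
```

```text
scene silhouette by slice (lat, mm): [(np.float64(0.04), np.float64(-17.3), np.float64(15.6)), (np.float64(0.048), np.float64(-16.6), np.float64(16.6)), (np.float64(0.057), np.float64(-17.2), np.float64(16.2)), (np.float64(0.065), np.float64(-16.5), np.float64(16.4))]
   expected [np.float64(-17.3), np.float64(17.2)]
  brass n 91 mean phi -0.3 pct [-18.6  17.8]
    0.04 28 -0.1
    0.048 31 -1.1
    0.057 32 0.2
  hue by phi [(-48, np.float64(13.0), np.float64(146.0)), (-40, np.float64(13.0), np.float64(153.5)), (-32, np.float64(14.0), np.float64(164.5)), (-24, np.float64(15.0), np.float64(182.0)), (-16, np.float64(18.0), np.float64(209.0)), (-8, np.float64(20.0), np.float64(222.0)), (0, np.float64(20.0), np.float64(224.0)), (8, np.float64(19.0), np.float64(222.0)), (16, np.float64(18.0), np.float64(186.0)), (24, np.float64(14.0), np.float64(156.0)), (32, np.float64(13.0), np.float64(155.0)), (40, np.float64(13.0), np.float64(136.0)), (48, np.float64(13.0), np.float64(117.5))]
19.0 [0.606  0.1021 0.0324] [-17.9   1.5   2.9] [0.36 3.61 0.  ] 0.3573968348427442 0.0018268999099560373
```

The strip is within about 1° of up, and the dowel is seated, centred and steady. Handing in.

```bash
python3 -c "
from cell import arm
print(arm.sign_off())"
```

```text
the job is handed in; nothing more can be done
None
```

The job is handed in at about 19 s. The dowel is held against the spring stop with the brass strip up, still gripped at 55 N and pushed with a steady 18 N or so.

**What I did**
- I rolled the dowel with one gripper finger until the strip faced up, then picked it up.
- A check at the stop showed the strip about 3.5° off. I set the dowel down on a clear patch, rolled it about 1 mm more and picked it up again.
- I then lined it up with the stop and pressed the end in slowly.

**Last checks**
- **Strip:** about 0° from straight up, good to roughly 2°. The two ways I judged the angle, by the dowel's outline and by the strip's edges, differed by up to about 3–4° along the way.
- **Alignment:** the dowel's axis is within about 0.5 mm of the pin axis. It matches the stop's direction to within a few tenths of a degree and is level to about 0.1° (depth fit).
- **Seating:** the gripper stopped moving while the push rose from about 10 to 18 N, so the pin is flush and the dowel's end is bearing on the face. The gripper's final position puts the dowel's end within about 1 mm of the measured face.

**What did not agree or was not seen**
- The tool itself leans about 0.6° under the push.
- There is a small vertical force of about 3 N on it.
- The arm hid most of the seat from the top camera, so full pin travel is inferred from force and position rather than seen.

Nothing else on the bench was touched, as far as the pictures show.

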